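# Switch off the drying stand and hold up the tube

## Robot

A 6-joint arm with a two-finger parallel gripper is mounted at the origin on a cart in front of the work surface, level with it; the furniture and walls round the work are solid. World frame = base frame: x ahead of the robot, y to its left, z up, the work surface at z = 0. Lengths are in mm, angles in rad, forces in N, time in s.
With the tool pointing down it reaches from about 275 to 1000 mm from the base axis. Payload 8.4 kg.
Tool frame: the origin (TCP) lies on the centre line of the jaws, within the pads' length; the fingertips stand 17 mm ahead of it and the grasp point (between the pads) lies 2 mm behind it; z points along the fingers, y is the line along which they close (so a half turn about z gives the same grasp; the last joint's range is limited). The gripper opens to 85 mm and grips with 20 to 120 N. Pads are 22 mm wide; open, the fingers measure 114 mm over their backs; the gripper's body (76 mm by 85 mm) begins 54 mm behind the grasp point. The pads swing forward as they close: fully open they stand 13 mm farther back than shut.
Start: joints at [1.334, 0.353, 1.633, -0, 1.155, -0.002], TCP at [145.404, 607.853, 248.281] pointing down, gripper open.
Joint ranges: [-2.63, 2.63], [-0.92, 2.1], [0.06, 2.66], [-1.3, 4.44], [0, 2.69], [-3.02, 3.02]. Speed limits (rad/s): [2.22, 2.22, 2.79, 3.14, 3.14, 3.14].

## Interface

Orientations are given as [roll, pitch, yaw] about the fixed x, y, z axes, in that order (R = Rz(yaw) Ry(pitch) Rx(roll)).
In Python, from rig import r, eyes gives the robot as it stands. The module is installed in compiled form; this text tells all that it offers.
- The arm moves only by the shell command python3 -m inch 'ROWS' [FORCE]. ROWS is JSON, a list of rows, each a list of 7 numbers: the shift along the tool's x, y, z in m, then the turn, a rotation vector about the tool's x, y, z in degrees, then the closure, from -1 (fully open) to 1 (shut). In form: [[x, y, z, rx, ry, rz, gripper], ...]. A call has 1 to 8 rows; each row shifts and turns the commanded pose from where the row before left it, along the tool's axes as they then stand; what a row does not reach is not made up. A row lasts 1/10 s, in which the tool goes at most 50 mm and 8.59 degrees, less where a joint would pass 70% of its speed; a pose out of reach is approached as far as the arm can. A call with a gripper value outside its range is refused whole. The fingers move at their own pace and stop on an object; FORCE is the grip in N (left out, the last holds). Time passes only in rows, so rows that do not move let the fingers close. It gives the time, the measured TCP pose, the force, the opening and the grip force at its end, in the units of the state.
- r.sense(): the state, without advancing time (a new reading comes with each control period).
- eyes.grab_frame(name): name is "side" or "top"; returns a dict with "img" (480x640x3 uint8, blue, green, red), "fx", "fy", "cx", "cy" (pixels), "R" (3x3) and "t" (3): a world point X has camera coordinates R X + t. Camera axes: x right, y down, z forward; pixel columns grow to the right and rows downward; lengths in mm; the calibration is good to about 2 mm. A picture is of the moment at which its call begins. There is no depth.
- r.sign_off(): hands the job in; it is judged then, once.
The state is a dict: "clock": time; "qpos": joint angles; "qvel": joint speeds; "joint_efforts": joint torques, N m; "eef_pos": TCP position; "tcp_rot": TCP orientation; "contact_force": force on the tool from outside, world axes, zero at the start; "wrist_torque": the same for the moment, N m; "opening": opening from 0.0 (shut) to 1.0 (fully open); "grasp_force": force on a finger pad.
Only numpy, scipy, OpenCV 4.12 (cv2) and the standard library are available. Lean on these libraries where they do the work, as an engineer would, in place of code of your own. Each camera call takes 0.05 s, during which the arm holds its last target. There are 200 camera calls.

## Task

The metal tube in the leaning sleeve of the drying stand is dry: first turn the stand's speed knob anticlockwise (seen from above) all the way to its off stop while the tube is still in the sleeve, then draw the tube up out of the sleeve and hold it up for inspection, level and parallel to the front edge of the bench, at least 20 cm above the bench top. Finish holding it still there in the gripper, clear of the stand; do not put it down, leave the knob off, and do not shift the loose things standing near the stand.

Things in the scene. Friction and masses are not known exactly. Their poses are not given: they have to be found in the camera images.
- speed_knob (a joint): angle of the speed knob (rad): 0 at the off stop, fully anticlockwise seen from above; grows clockwise, to 2.4 at full speed. It stands between about 0.7 and 1.35 at the start, turns stiffly (about 0.04 N m) and stays where it is left
- speed_knob_grip (a point): point on the vertical axis of the knob, 7 mm below its top, 89 mm above the bench. The knob has an upright grip bar 42 mm long, 14 mm thick, 32 mm high (its top 96 mm above the bench) on a round flange 44 mm across whose top is 66 mm above the bench. This frame turns with the knob: x runs along the bar, y across its thickness, z up
- dryer: drying stand, fixed to the bench: a grey box 130 x 200 mm, top 52 mm above the bench; origin at the middle of its underside, on the bench. Its y axis runs along the 200 mm; the knob stands on top at y = +70 mm, and an open-topped metal sleeve leans from (y = -20 mm, z = 64 mm) at 45 degrees towards -y, between two dark cheeks 42 mm wide overall. Its yaw varies about 0.4 rad either way
- sleeve_mouth (a point): centre of the sleeve's mouth, on its axis. The sleeve is 31 mm outside, 23 mm in the bore, and holds the lowest 80 mm of the tube
- tube: straight pale metal tube, 20 mm thick, 260 mm long, about 90 g, leaning about 45 degrees in the sleeve at the start with some 180 mm standing out, its upper end about 250 mm above the bench. Its y axis runs along the tube and points to the upper end (the two ends are alike); the origin lies on the tube's outside at mid-length
- tube_mid (a point): middle of the tube: on its centre line, half way along. Same axes as the tube: y along it
- bench_edge (a point): point on the front edge of the bench; its y axis runs along that edge (world y), z up
- cork_jar: loose jar of corks, 54 mm across, 70 mm high, behind or to the left of the drying stand; leave it alone
- solder_spool: loose spool of solder wire, 52 mm across, 32 mm high, behind or to the left of the drying stand; leave it alone
- rusty_tee: loose rusty pipe tee, 44 x 48 x 25 mm, behind or to the left of the drying stand; leave it alone

How it is judged:
By the outcome, as a careful person would: the job done as asked, in the order asked, and still so for the second after the job is handed in, while the arm keeps its last pose, push and grip.
It also fails if it takes over 61 s, if anything falls off the work surface, if the arm or the gripper's body presses on something with over 40 N, if the wrist force passes 120 N, or if a joint passes its speed limit or range.

## Working session

There is one attempt and no reset: what is moved stays moved. The work goes in short steps, Python scripts to look and compute and a shell command to move; the robot and the scene stay as the last step left them, time stands still between calls to the robot, and variables do not carry over. Pictures are saved under pics/ and viewed, at most 11 in all, crops included, and the job is handed in when it is done.

```bash
mkdir -p pics; python3 - <<'E'
from rig import r,eyes
import cv2,numpy as np
for n in("side","top"):
    f=eyes.grab_frame(n); cv2.imwrite(f"pics/{n}0.png",f["img"]); np.savez(f"pics/{n}0.npz",**f)
    print(n,f["fx"],f["fy"],f["cx"],f["cy"],np.round(f["R"],3).tolist(),np.round(f["t"],1), np.round(-np.array(f["R"]).T@f["t"]))
print(r.sense())
E
```

```text
side 446.0675652830647 446.0675652830647 319.4817697252714 241.77035617730863 [[-0.934, -0.357, 0.022], [-0.172, 0.395, -0.902], [0.313, -0.846, -0.43]] [ 620.7   51.9 1009.6] [ 272. 1056.  468.]
top 540.303201382369 540.303201382369 316.79737622432685 239.6093252985199 [[-0.013, -1.0, -0.014], [-0.985, 0.016, -0.173], [0.174, 0.011, -0.985]] [337.9 520.6 897.6] [361. 320. 979.]
{'clock': 0.1, 'qpos': array([ 1.33358564e+00,  3.53570821e-01,  1.63407792e+00,  7.31543253e-07,
        1.15519570e+00, -2.42215200e-03]), 'qvel': array([ 2.09558879e-03, -7.39650708e-04, -2.52863262e-03,  7.56781007e-05,
       -3.86698798e-04, -7.05381432e-04]), 'joint_efforts': array([ 1.16337324e-03, -6.06353688e+01, -3.42817569e+01,  1.02341639e-04,
        3.81545542e-03, -3.15776401e-05]), 'eef_pos': array([145.31406042, 607.4456664 , 247.63401072]), 'tcp_rot': array([-3.14034087e+00, -3.70090498e-06,  2.90680382e+00]), 'contact_force': array([-0.42904072, -0.22805639, -0.22661717]), 'wrist_torque': array([-0.02904012, -0.00067185, -0.02100725]), 'grasp_force': 0.0, 'opening': 0.9998058805332507}
```

View pics/side0.png

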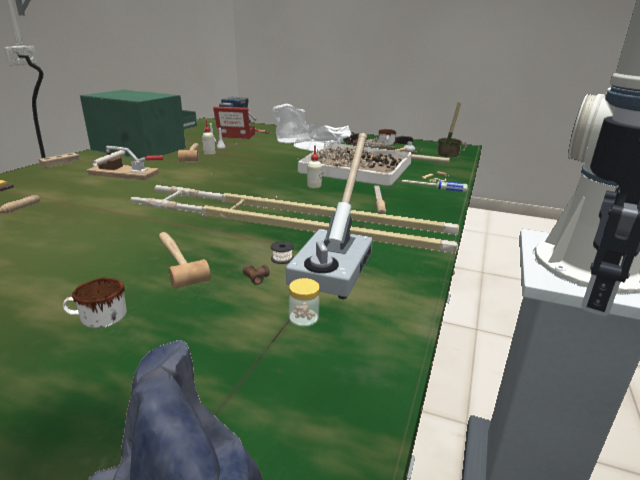

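View pics/top0.png

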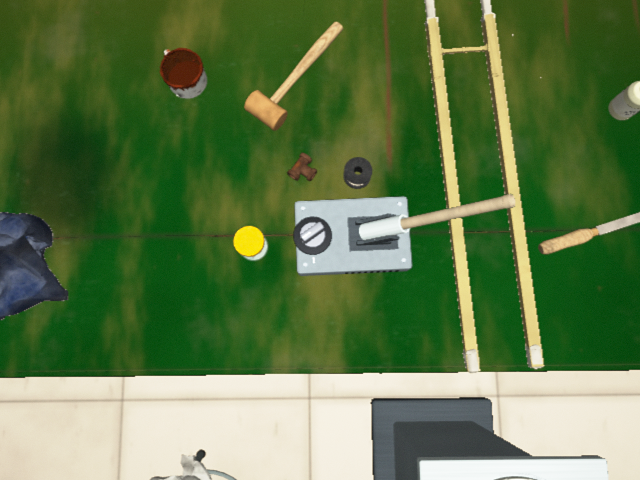

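The side view shows the knob at about (322,255), the sleeve at (336,245)–(345,205) and the tube tip at (361,136). In the top view the knob is at (313,236), the sleeve mouth near (402,223), the tube tip at (513,201), the jar at (250,242), the spool at (357,172) and the tee at (302,167).

```bash
cat >h.py <<'E'
import cv2,numpy as np
def load(n): return dict(np.load(f"pics/{n}.npz"))
def ray(f,p):
    R=f["R"];C=-R.T@f["t"];d=R.T@np.array([(p[0]-f["cx"])/f["fx"],(p[1]-f["cy"])/f["fy"],1.]);return C,d/np.linalg.norm(d)
def plane(f,p,z):
    C,d=ray(f,p);return C+d*(z-C[2])/d[2]
def tri(f,p,g,q):
    C,d=ray(f,p);D,e=ray(g,q)
    s=np.linalg.lstsq(np.c_[d,-e],D-C,rcond=None)[0];a=C+s[0]*d;b=D+s[1]*e
    return (a+b)/2,np.linalg.norm(a-b)
def proj(f,X):
    c=f["R"]@X+f["t"];return np.array([f["fx"]*c[0]/c[2]+f["cx"],f["fy"]*c[1]/c[2]+f["cy"]])
E
python3 - <<'E'
from h import *
S=load("side0");T=load("top0")
a=cv2.resize(S["img"][120:310,265:395],None,fx=4,fy=4,interpolation=cv2.INTER_CUBIC)[:600]
cv2.imwrite("pics/sidec.png",cv2.resize(S["img"][125:310,270:400],(416,592),interpolation=cv2.INTER_CUBIC))
cv2.imwrite("pics/topc.png",cv2.resize(T["img"][180:290,280:530],(800,352),interpolation=cv2.INTER_CUBIC))
# box top corners at z=52 and mid
for p in [(296,201),(407,198),(411,271),(298,274)]: print(plane(T,p,52).round())
print("knob",tri(S,(322,243),T,(313,235)))
print("tip",tri(S,(361,136),T,(511,202)))
E
```

```text
[595. 366.  52.]
[597. 170.  52.]
[467. 169.  52.]
[465. 363.  52.]
knob (array([528.4639471 , 336.94220866, 100.36848665]), np.float64(8.920668932576566))
tip (array([542.3381547 ,  59.09447596, 247.80678522]), np.float64(7.012354034091756))
```

View pics/sidec.png

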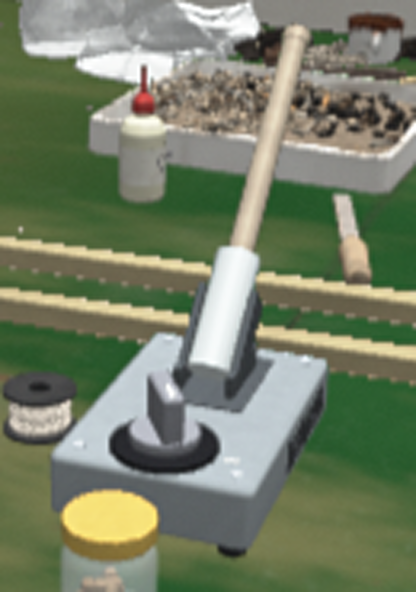

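View pics/topc.png

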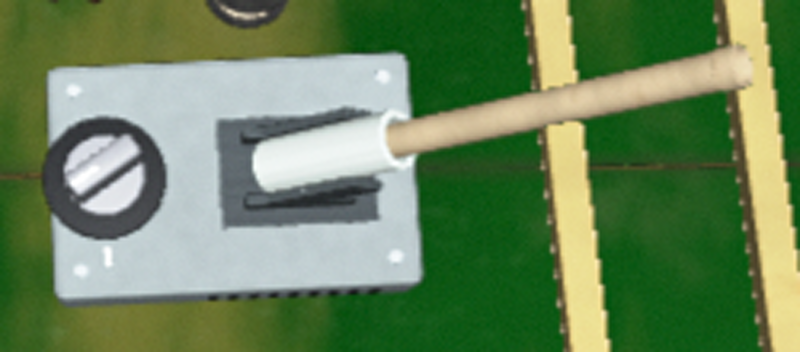

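The crops show the bar top centre at about (322,246) in the side view and (311.6,231) in the top view. The tube tip is at (362.8,135) side and (511.6,200.3) top, and the sleeve mouth at about (403,222) top.

```bash
python3 - <<'E'
from h import *
S=load("side0");T=load("top0")
s=lambda x,y:(x/3.2+270,y/3.2+125)
t=lambda x,y:(x/3.2+280,y/3.2+180)
print("knob top",tri(S,s(166,387),T,t(101,163)))
print("ring@53",plane(T,t(104,178),53),plane(S,s(164,446),53))
print("flange@66",plane(T,t(105,175),66))
print("bar ends@96",plane(T,t(71,182),96),plane(T,t(130,142),96))
print("side bar@96",plane(S,s(166,387),96), plane(S,s(153,372),96),plane(S,s(179,402),96))
print("tip",tri(S,s(297,32),T,t(741,65)))
print("mouth",tri(S,s(238,250),T,t(393,139)))
print("sleeve base",tri(S,s(208,365),T,t(262,167)))
# tube line by plane intersection
def pl(f,a,b):
    C,d=ray(f,a);_,e=ray(f,b);n=np.cross(d,e);n/=np.linalg.norm(n);return n,n@C
n1,c1=pl(S,s(297,32),s(244,245));n2,c2=pl(T,t(741,65),t(398,138))
d=np.cross(n1,n2);d/=np.linalg.norm(d);
X=np.linalg.lstsq(np.array([n1,n2,d]),np.array([c1,c2,d@[542,59,240]]),rcond=None)[0]
print("line",X,d)
for p in [t(74,90),t(383,76),t(396,256),t(81,271)]: print("screw",plane(T,p,53))
for p in [(250,242)]:print("jar top",plane(T,p,70))
print("spool",plane(T,(357,172),32),"tee",plane(T,(302,167),15))
E
```

```text
knob top (array([532.33678403, 338.29903296,  95.04545729]), np.float64(0.7203097430135673))
ring@53 [531.75446387 337.55646113  53.        ] [534.32270904 334.57237546  53.        ]
flange@66 [530.99161566 336.74784646  66.        ]
bar ends@96 [522.00326246 353.88320127  96.        ] [542.69582801 322.94566687  96.        ]
side bar@96 [532.05902096 340.09476686  96.        ] [546.60571627 323.85400163  96.        ] [518.11494646 355.66273165  96.        ]
tip (array([541.20771809,  58.66326771, 250.67438601]), np.float64(1.3748440156271575))
mouth (array([536.03967266, 191.64978734, 130.83958385]), np.float64(2.2201588535038446))
sleeve base (array([533.84027381, 253.1070445 ,  72.35950568]), np.float64(2.0793551418957037))
line [530.32125644 102.2489327  259.137762  ] [ 0.0739182   0.42017249 -0.90442865]
screw [581.18740479 353.45483334  53.        ]
screw [586.24549892 183.68390151  53.        ]
screw [486.50707598 180.67460119  53.        ]
screw [480.94149551 350.57993896  53.        ]
jar top [519.24753226 444.22838391  70.        ]
spool [651.90649136 255.65452077  32.        ] tee [668.55417854 356.22642641  15.        ]
```

```bash
cat >>h.py <<'E'
from scipy.spatial.transform import Rotation as Ro
def need(state,pos,R=None):
    Rc=Ro.from_euler("xyz",state["tcp_rot"])
    print("shift",Rc.inv().apply(np.array(pos)-state["eef_pos"]).round(1))
    if R is not None: print("rotvec deg",(Rc.inv()*R).as_rotvec(degrees=True).round(1))
E
python3 -m inch '[[-0.044,-0.017,0,0,0,0,-1],[-0.044,-0.017,0,0,0,0,-1],[-0.044,-0.017,0,0,0,0,-1],[-0.044,-0.017,0,0,0,0,-1],[-0.044,-0.017,0,0,0,0,-1]]' 40
python3 -m inch '[[-0.044,-0.017,0,0,0,0,-1],[-0.044,-0.017,0,0,0,0,-1],[-0.044,-0.017,0,0,0,0,-1],[-0.044,-0.017,0,0,0,0,-1],[-0.044,-0.017,0,0,0,0,-1]]'
python3 -m inch '[[0,0,0,0,0,7.5,-1],[0,0,0,0,0,7.5,-1],[0,0,0,0,0,7.5,-1],[0,0,0,0,0,7.5,-1],[0,0,0,0,0,7.5,-1],[0,0,0,0,0,0,-1],[0,0,0,0,0,0,-1]]'
python3 - <<'E'
from h import *
from rig import r
need(r.sense(),[532,337.5,87])
E
```

```text
clock: 0.6
eef_pos: [340.8, 472.6, 248.1]
tcp_rot: [-3.141, -0.0, 2.907]
contact_force: [1.0, 0.6, -0.4]
opening: 0.998
grasp_force: 0.0
clock: 1.1
eef_pos: [535.0, 338.6, 248.0]
tcp_rot: [-3.141, -0.0, 2.907]
contact_force: [0.5, 0.7, 0.4]
opening: 0.999
grasp_force: 0.0
clock: 1.8
eef_pos: [533.6, 340.1, 248.0]
tcp_rot: [-3.141, -0.0, 2.256]
contact_force: [0.1, 0.5, -0.3]
opening: 0.999
grasp_force: 0.0
shift [ -1.   -2.8 161. ]
```

```bash

python3 -m inch '[[-0.001,-0.003,0.03,0,0,0,-1],[0,0,0.03,0,0,0,-1],[0,0,0.03,0,0,0,-1],[0,0,0.03,0,0,0,-1],[0,0,0.015,0,0,0,-1],[0,0,0,0,0,0,-1]]'
python3 - <<'E'
from h import *
from rig import eyes,r
for n in("top","side"):
    f=eyes.grab_frame(n);np.savez(f"pics/{n}1.npz",**f)
    x,y=proj(f,np.array([532,337.5,96])).astype(int)
    cv2.imwrite(f"pics/{n}1.png",cv2.resize(f["img"][y-60:y+60,x-70:x+70],(700,600),interpolation=cv2.INTER_CUBIC))
need(r.sense(),[532,337.5,87])
E
```

```text
clock: 2.4
eef_pos: [530.8, 336.8, 111.2]
tcp_rot: [-3.138, -0.001, 2.254]
contact_force: [-0.3, 0.3, -0.8]
opening: 1.0
grasp_force: 0.0
shift [ 0.1 -0.6 27. ]
```

View pics/side1.png

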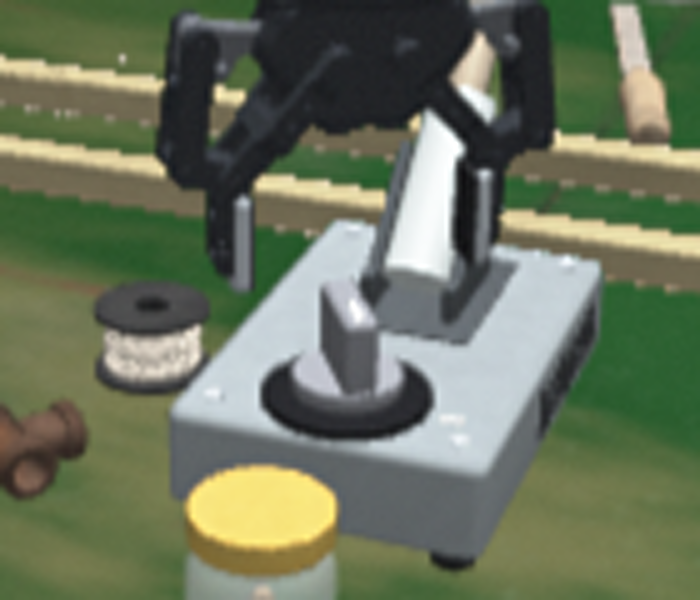

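The jaws straddle the bar evenly, at crop (240,250) and (480,220), with the bar top at (348,303). I'll descend and close.

```bash

python3 -m inch '[[0,0,0.013,0,0,0,-1],[0,0,0.014,0,0,0,-1],[0,0,0,0,0,0,-1],[0,0,0,0,0,0,1],[0,0,0,0,0,0,1],[0,0,0,0,0,0,1],[0,0,0,0,0,0,1],[0,0,0,0,0,0,1]]' 40
python3 -m inch '[[0,0,0,0,0,0,1],[0,0,0,0,0,0,1],[0,0,0,0,0,0,1]]'; python3 -c "
from rig import r;s=r.sense();print(s['wrist_torque'],s['contact_force'])"
```

```text
clock: 3.3
eef_pos: [532.9, 338.4, 86.9]
tcp_rot: [3.139, -0.0, 2.252]
contact_force: [-2.1, 3.8, -1.9]
opening: 0.157
grasp_force: 44.7
clock: 3.6
eef_pos: [532.8, 338.4, 86.9]
tcp_rot: [3.139, -0.0, 2.252]
contact_force: [1.7, 4.8, 1.4]
opening: 0.157
grasp_force: 45.0
[ 0.70762586 -0.23141948  0.00131339] [1.66310794 4.81442517 1.42485475]
```

Gripped. Next I'll turn anticlockwise, which is negative about the tool z.

```bash

python3 -m inch '[[0,0,0,0,0,-6,1],[0,0,0,0,0,-6,1],[0,0,0,0,0,-6,1],[0,0,0,0,0,-6,1],[0,0,0,0,0,-6,1],[0,0,0,0,0,-6,1],[0,0,0,0,0,-6,1],[0,0,0,0,0,0,1]]'
python3 -c "
from rig import r;s=r.sense();print(s['wrist_torque'],s['contact_force'])"
python3 -m inch '[[0,0,0,0,0,-2,1],[0,0,0,0,0,-2,1],[0,0,0,0,0,-2,1],[0,0,0,0,0,0,1]]'
python3 -c "
from rig import r;s=r.sense();print(s['wrist_torque'],s['contact_force'])"
```

```text
clock: 4.4
eef_pos: [532.5, 337.6, 86.9]
tcp_rot: [3.141, 0.001, 2.987]
contact_force: [1.4, 0.9, 5.9]
opening: 0.154
grasp_force: 45.5
[ 0.09450815 -0.18527668 -0.00411135] [1.43199079 0.87750059 5.88286301]
clock: 4.8
eef_pos: [532.5, 337.5, 86.8]
tcp_rot: [3.141, 0.001, 3.088]
contact_force: [-0.1, 0.6, 4.9]
opening: 0.152
grasp_force: 45.6
[ 0.03065046 -0.08309296  0.04497217] [-0.0886584   0.56033332  4.8964708 ]
```

```bash
for i in 1; do
python3 -m inch '[[0,0,0,0,0,-2,1],[0,0,0,0,0,-1,1],[0,0,0,0,0,0,1]]'
python3 -c "
from rig import r;s=r.sense();print(s['wrist_torque'])"
python3 -m inch '[[0,0,0,0,0,-2,1],[0,0,0,0,0,-1,1],[0,0,0,0,0,0,1]]'
python3 -c "
from rig import r;s=r.sense();print(s['wrist_torque'])"
python3 -m inch '[[0,0,0,0,0,-2,1],[0,0,0,0,0,-1,1],[0,0,0,0,0,0,1]]'
python3 -c "
from rig import r;s=r.sense();print(s['wrist_torque'])"
done
```

```text
clock: 5.1
eef_pos: [532.5, 337.4, 86.8]
tcp_rot: [3.142, 0.001, 3.14]
contact_force: [1.6, 0.2, 5.9]
opening: 0.156
grasp_force: 45.6
[-0.02327844 -0.14479651  0.04107146]
clock: 5.4
eef_pos: [532.5, 337.4, 86.8]
tcp_rot: [3.141, 0.001, -3.092]
contact_force: [1.2, 0.1, 5.9]
opening: 0.156
grasp_force: 46.9
[-0.11966747 -0.27124595 -0.61866084]
clock: 5.7
eef_pos: [532.5, 337.4, 86.9]
tcp_rot: [3.141, 0.0, -3.042]
contact_force: [0.8, -0.2, 6.3]
opening: 0.155
grasp_force: 70.0
[-0.20898629 -0.17729471 -1.74390141]
```

The moment jumped to −1.7 N m at a bar angle of about 182°, so that is the stop. I'll relax slightly, open and rise.

```bash

python3 -m inch '[[0,0,0,0,0,2,1],[0,0,0,0,0,0.5,1],[0,0,0,0,0,0,1]]'
python3 -c "
from rig import r;s=r.sense();print(s['wrist_torque'])"
python3 -m inch '[[0,0,0,0,0,0,-1],[0,0,0,0,0,0,-1],[0,0,0,0,0,0,-1],[0,0,0,0,0,0,-1],[0,0,0,0,0,0,-1],[0,0,0,0,0,0,-1]]'
python3 -m inch '[[0,0,-0.03,0,0,0,-1],[0,0,-0.03,0,0,0,-1],[0,0,-0.04,0,0,0,-1],[0,0,-0.04,0,0,0,-1],[0,0,-0.04,0,0,0,-1],[0,0,-0.04,0,0,0,-1],[0,0,-0.04,0,0,0,-1],[0,0,-0.0,0,0,0,-1]]'
python3 - <<'E'
from h import *
from rig import eyes,r
for n in("top","side"):
    f=eyes.grab_frame(n);np.savez(f"pics/{n}2.npz",**f)
    x,y=proj(f,np.array([535,250,110])).astype(int)
    cv2.imwrite(f"pics/{n}2.png",cv2.resize(f["img"][y-60:y+60,x-70:x+70],(700,600),interpolation=cv2.INTER_CUBIC))
E
```

```text
clock: 6.0
eef_pos: [532.5, 337.4, 86.9]
tcp_rot: [3.141, 0.001, -3.085]
contact_force: [1.0, 0.3, 6.4]
opening: 0.156
grasp_force: 49.1
[-0.13095081 -0.23185127 -0.85443015]
clock: 6.6
eef_pos: [532.0, 337.5, 86.2]
tcp_rot: [-3.141, -0.0, -3.08]
contact_force: [0.7, -0.4, -0.4]
opening: 1.002
grasp_force: 0.0
clock: 7.4
eef_pos: [534.1, 338.7, 352.9]
tcp_rot: [3.137, 0.009, -3.08]
contact_force: [1.2, 0.2, 0.7]
opening: 0.998
grasp_force: 0.0
```

View pics/side2.png

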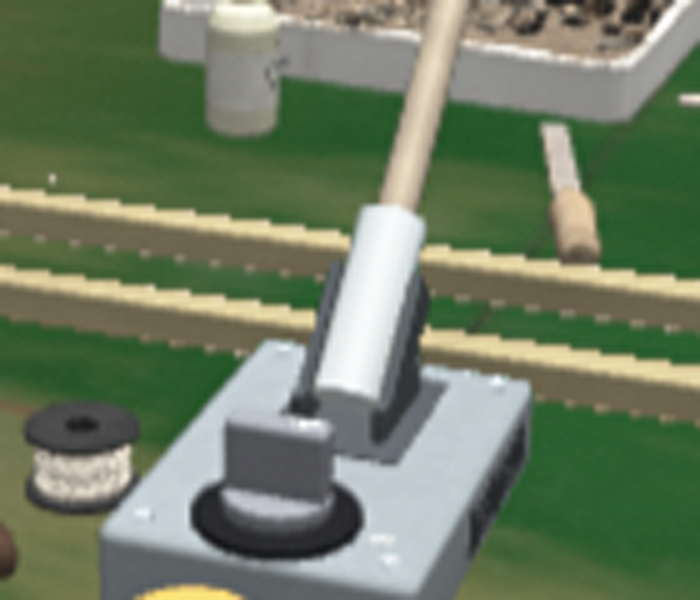

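The knob bar now lies square across the stand, at crop (278,455), so it is off. Next I'll pre-align the tool perpendicular to the tube.

```bash

python3 -m inch '[[0,0,0,0,0,8,-1],[0,0,0,0,0,8,-1],[0,0,0,0,0,8,-1],[0,0,0,0,0,8,-1],[0,0,0,0,0,8,-1],[0,0,0,0,0,8,-1],[0,0,0,0,0,8,-1],[0,0,0,0,0,8,-1]]'
cat >>h.py <<'E'
tip=np.array([541.2,58.7,250.7]);mouth=np.array([536.,191.6,130.8]);u=(tip-mouth)/np.linalg.norm(tip-mouth)
yy=np.cross([0,0,1.],-u);yy/=np.linalg.norm(yy);yy=-yy if yy[0]<0 else yy
zz=np.cross(-u,yy);RG=Ro.from_matrix(np.c_[-u,yy,zz]);G=mouth+60*u+2*zz
E
python3 - <<'E'
from h import *
from rig import r
print(RG.as_matrix().round(2),G);s=r.sense();print(s["qpos"].round(2));need(s,G-140*zz,RG)
E
```

```text
clock: 8.3
eef_pos: [531.4, 337.0, 344.0]
tcp_rot: [-3.138, 0.0, 2.081]
contact_force: [-1.1, -0.2, -0.7]
opening: 1.0
grasp_force: 0.0
[[-0.03  1.    0.03]
 [ 0.74  0.04 -0.67]
 [-0.67 -0.   -0.74]] [537.79470906 145.7313781  169.48912695]
[ 0.56  0.29  1.51 -0.    1.35  0.05]
shift [-86.6 -45.   70.7]
rotvec deg [  9.7 -41.2  25.8]
```

```bash

python3 -m inch '[[0,0,0,1.4,-5.9,3.7,-1],[0,0,0,1.4,-5.9,3.7,-1],[0,0,0,1.4,-5.9,3.7,-1],[0,0,0,1.4,-5.9,3.7,-1],[0,0,0,1.4,-5.9,3.7,-1],[0,0,0,1.4,-5.9,3.7,-1],[0,0,0,1.4,-5.9,3.7,-1],[0,0,0,0,0,0,-1]]'
python3 - <<'E'
from h import *
from rig import r
s=r.sense();print(s["qpos"].round(2));need(s,G-140*zz,RG)
E
```

```text
clock: 9.1
eef_pos: [531.1, 338.2, 341.5]
tcp_rot: [-3.138, 0.741, 1.617]
contact_force: [0.2, -0.9, -1.2]
opening: 1.0
grasp_force: 0.0
[ 0.82  0.57  1.28 -0.52  1.83  0.78]
shift [-27.   -1.1 116.9]
rotvec deg [0.1 0.4 0.3]
```

```bash

python3 -m inch '[[-0.009,0,0.03,0,0,0,-1],[-0.009,0,0.03,0,0,0,-1],[-0.009,0,0.03,0,0,0,-1],[0,-0.001,0.027,0,0,0,-1],[0,0,0.03,0,0,0,-1],[0,0,0.03,0,0,0,-1],[0,0,0,0,0,0,-1]]'
python3 - <<'E'
from h import *
from rig import r,eyes
s=r.sense();print(s["qpos"].round(2));need(s,G,RG)
for n,w in(("top",(80,60)),("side",(80,60))):
    f=eyes.grab_frame(n);x,y=proj(f,G).astype(int)
    cv2.imwrite(f"pics/{n}3.png",cv2.resize(f["img"][y-60:y+60,x-80:x+80],(400,300)))
cv2.imwrite("pics/both3.png",np.hstack([cv2.imread("pics/top3.png"),cv2.imread("pics/side3.png")]))
E
```

```text
clock: 9.8
eef_pos: [535.5, 195.6, 230.1]
tcp_rot: [-3.137, 0.735, 1.616]
contact_force: [0.1, -0.3, -0.5]
opening: 0.999
grasp_force: 0.0
[ 0.66  0.52  1.61 -0.58  1.5   0.81]
shift [ 3.6  0.4 78.4]
rotvec deg [-0.   0.1  0.3]
```

View pics/both3.png

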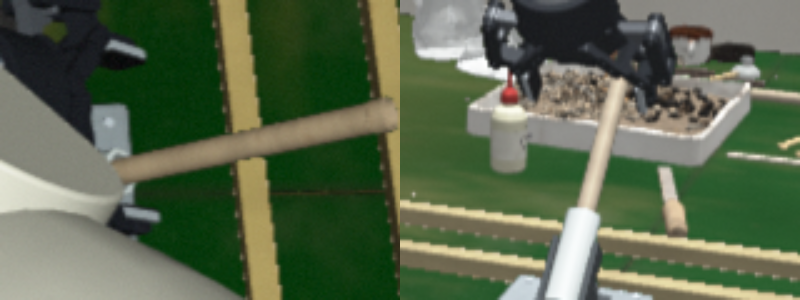

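In the top view (left) the open jaws, at (125,52) and (140,220), straddle the tube at about (125,170), and the side view agrees. I'll advance and grip.

```bash

python3 -m inch '[[0.003,0,0.03,0,0,0,-1],[0,0,0.025,0,0,0,-1],[0,0,0.015,0,0,0,-1],[0,0,0.008,0,0,0,-1],[0,0,0,0,0,0,-1]]'
python3 -m inch '[[0,0,0,0,0,0,1],[0,0,0,0,0,0,1],[0,0,0,0,0,0,1],[0,0,0,0,0,0,1],[0,0,0,0,0,0,1],[0,0,0,0,0,0,1],[0,0,0,0,0,0,1]]' 50
python3 - <<'E'
from h import *
from rig import r
s=r.sense();print(s["wrist_torque"]);need(s,G,RG)
E
```

```text
clock: 10.4
eef_pos: [539.7, 148.9, 173.1]
tcp_rot: [3.138, 0.734, 1.611]
contact_force: [0.2, 0.3, -0.1]
opening: 0.998
grasp_force: 0.0
clock: 11.1
eef_pos: [539.8, 149.1, 173.1]
tcp_rot: [3.138, 0.734, 1.611]
contact_force: [0.2, 0.6, 1.1]
opening: 0.208
grasp_force: 48.8
[ 0.38745345 -0.02193968  0.03623108]
shift [ 0.  -2.1  4.9]
rotvec deg [0.3 0.  0.1]
```

```bash

python3 -m inch '[[-0.01,0,0,0,0,0,1],[-0.01,0,0,0,0,0,1],[-0.01,0,0,0,0,0,1],[-0.01,0,0,0,0,0,1],[0,0,0,0,0,0,1]]'
python3 - <<'E'
from h import *
from rig import r
s=r.sense();print(s["wrist_torque"]);need(s,G,RG)
E
```

```text
clock: 11.6
eef_pos: [541.1, 118.1, 201.4]
tcp_rot: [3.136, 0.734, 1.609]
contact_force: [0.4, 0.4, 1.5]
opening: 0.205
grasp_force: 49.0
[ 0.32225018 -0.00430514  0.02890177]
shift [42.  -2.3  5. ]
rotvec deg [ 0.3  0.  -0. ]
```

```bash

python3 -m inch '[[-0.015,0,0,0,0,0,1],[-0.015,0,0,0,0,0,1],[-0.015,0,0,0,0,0,1],[-0.015,0,0,0,0,0,1],[-0.015,0,0,0,0,0,1],[-0.015,0,0,0,0,0,1],[0,0,0,0,0,0,1]]'
python3 - <<'E'
from h import *
from rig import r,eyes
s=r.sense();print(s["qpos"].round(2))
im=[]
for n in("top","side"):
    f=eyes.grab_frame(n);im.append(cv2.resize(f["img"],(400,300),interpolation=cv2.INTER_AREA))
cv2.imwrite("pics/both4.png",np.hstack(im))
need(s,[540,150,330],Ro.from_euler("xyz",[np.pi,0,np.pi/2]))
E
```

```text
clock: 12.3
eef_pos: [543.9, 51.1, 261.8]
tcp_rot: [3.136, 0.734, 1.608]
contact_force: [0.1, 0.9, -1.1]
opening: 0.205
grasp_force: 48.8
[ 0.46  0.39  1.76 -0.67  1.4   0.68]
shift [  27.8    0.5 -116.9]
rotvec deg [ 1.1 42.   2.2]
```

View pics/both4.png

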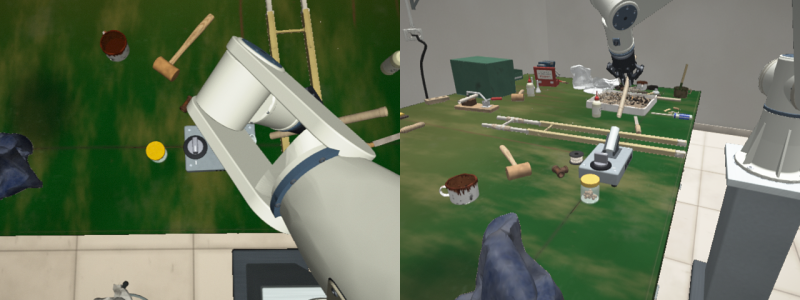

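The side view shows the lower end of the tube at about (620,117), clear of the sleeve mouth at (612,130), and the jar, spool and tee are where they were. I'll raise it, then level it.

```bash

python3 -m inch '[[-0.02,0,-0.022,0,0,0,1],[-0.02,0,-0.022,0,0,0,1],[-0.02,0,-0.022,0,0,0,1],[0,0,0,0,0,0,1]]'
python3 -m inch '[[0,0,0,0.15,6,0.3,1],[0,0,0,0.15,6,0.3,1],[0,0,0,0.15,6,0.3,1],[0,0,0,0.15,6,0.3,1],[0,0,0,0.15,6,0.3,1],[0,0,0,0.15,6,0.3,1],[0,0,0,0.15,6,0.3,1],[0,0,0,0,0,0,1]]'
python3 - <<'E'
from h import *
from rig import r,eyes
s=r.sense();print(s["qpos"].round(2))
im=[]
for n in("top","side"):
    f=eyes.grab_frame(n);x,y=proj(f,s["eef_pos"]);x,y=int(np.clip(x,160,480)),int(np.clip(y,120,360));np.savez(f"pics/{n}5.npz",**f);print(n,x-160,y-120)
    im.append(cv2.resize(f["img"][y-120:y+120,x-160:x+160],(400,300)))
cv2.imwrite("pics/both5.png",np.hstack(im))
need(s,s["eef_pos"],Ro.from_euler("xyz",[np.pi,0,np.pi/2]))
E
```

```text
clock: 12.8
eef_pos: [544.7, 53.1, 352.6]
tcp_rot: [3.131, 0.733, 1.608]
contact_force: [0.4, 0.2, -1.4]
opening: 0.21
grasp_force: 48.9
clock: 13.6
eef_pos: [543.2, 50.8, 348.5]
tcp_rot: [-3.139, -0.001, 1.571]
contact_force: [0.5, -0.8, -1.4]
opening: 0.209
grasp_force: 48.8
[0.09 0.15 1.68 0.   1.32 0.09]
top 320 58
side 206 0
shift [0. 0. 0.]
rotvec deg [-0.1 -0.   0. ]
```

View pics/both5.png

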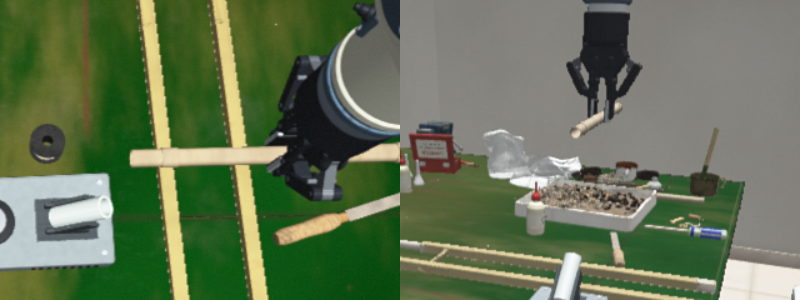

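The tube looks level, held at mid-length. Its near end is at top crop (135,158) and side crop (575,132). I'll measure its direction from both views.

```bash
python3 - <<'E'
from h import *
T=load("top5");S=load("side5")
def mask(f,x0,x1,y0,y1):
    h=cv2.cvtColor(f["img"],cv2.COLOR_BGR2HSV);m=cv2.inRange(h,(8,40,110),(24,140,255))
    k=np.zeros_like(m);k[y0:y1,x0:x1]=m[y0:y1,x0:x1];return k
mt=mask(T,425,640,165,205);ms=mask(S,335,390,75,115)
def med(m,c):
    v=np.flatnonzero(m[:,c]);return (len(v),round(v.mean(),1)) if len(v) else None
print([(c,med(mt,c)) for c in (432,436,440,465,475,485,495,525,530,535,620,625,630,635)])
p=np.argwhere(ms)[:,::-1].astype(np.float32);print(len(p),p.min(0),p.max(0))
l=cv2.fitLine(p,cv2.DIST_HUBER,0,.01,.01).ravel();print(l)
cols=[c for c in range(432,640) if med(mt,c) and 8<=med(mt,c)[0]<=18]
q=np.array([[c,med(mt,c)[1]] for c in cols],np.float32);lt=cv2.fitLine(q,cv2.DIST_HUBER,0,.01,.01).ravel();print(len(q),lt)
def pl(f,l):
    C,d=ray(f,l[2:]);_,e=ray(f,l[2:]+40*l[:2]);n=np.cross(d,e);return n/np.linalg.norm(n)
d=np.cross(pl(T,lt),pl(S,l));d/=np.linalg.norm(d);d*=np.sign(d[1]);print("dir",d.round(3))
print(tri(S,(346,105.6),T,(428,184.4)))
b=cv2.resize(S["img"][70:120,330:400],(560,400));cv2.imwrite("pics/s5.png",b)
E
```

```text
[(432, (13, np.float64(184.0))), (436, (13, np.float64(184.0))), (440, (13, np.float64(184.0))), (465, (14, np.float64(183.5))), (475, (13, np.float64(183.0))), (485, (13, np.float64(183.0))), (495, (14, np.float64(182.5))), (525, (13, np.float64(182.0))), (530, (14, np.float64(181.5))), (535, (14, np.float64(181.5))), (620, (12, np.float64(180.5))), (625, (14, np.float64(179.5))), (630, (14, np.float64(179.5))), (635, (14, np.float64(179.5)))]
232 [343.  82.] [382. 109.]
[  0.85199785  -0.52354527 358.882       97.23187   ]
113 [ 9.9977064e-01 -2.1416342e-02  5.2205396e+02  1.8189397e+02]
dir [ 0.012  0.998 -0.06 ]
(array([543.30008218, 189.19774858, 332.78521541]), np.float64(2.1904548360615097))
```

View pics/s5.png

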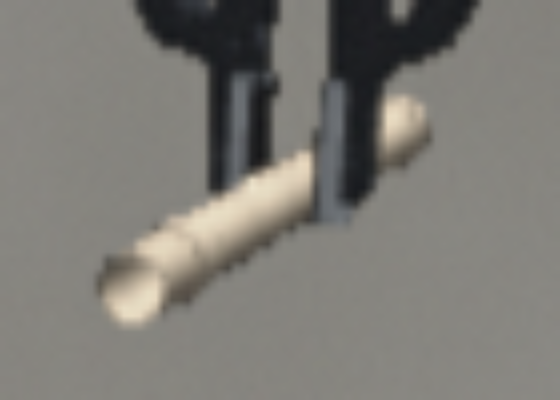

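```bash
python3 - <<'E'
from h import *
S=load("side5");T=load("top5")
A,_=tri(S,(346.6,106.2),T,(428.5,184.2));print("near",A)
for q in((380.6,86.2),(380.6,85.2),(381,87.2)):
    C,d=ray(S,q);X=C+d*((A[1]-259.9)-C[1])/d[1];print("far",X.round(1),"tilt deg",np.degrees(np.arctan2(X[2]-A[2],259.9)).round(2))
# silhouette edges in side: low edge / high edge per column
h=cv2.cvtColor(S["img"],cv2.COLOR_BGR2HSV)
m=cv2.inRange(h,(8,40,60),(24,255,255))
for c in (352,355,358,361,364,366,379,380,381,382):
    v=np.flatnonzero(m[70:120,c])+70
    if len(v):print(c,v.min(),v.max())
# predicted centre line for level and for 3.5deg
for t in(0,2,3,4):
    B=A+np.array([0,-260*np.cos(np.radians(t)),260*np.sin(np.radians(t))]);print(t,proj(S,A),proj(S,B))
E
```

```text
near [543.09522979 188.18543242 331.70840017]
far [540.2 -71.7 344.7] tilt deg 2.86
far [540.4 -71.7 347. ] tilt deg 3.37
far [539.  -71.7 342.4] tilt deg 2.37
352 97 107
355 96 104
358 94 102
361 94 100
364 91 98
366 90 97
379 82 90
380 82 89
381 83 88
382 83 87
0 [346.76934748 106.24454516] [379.02378388  91.67814396]
2 [346.76934748 106.24454516] [379.30244273  87.81022405]
3 [346.76934748 106.24454516] [379.43062682  85.87182944]
4 [346.76934748 106.24454516] [379.55130167  83.93077832]
```

```bash

python3 -m inch '[[0,0,0,0,1.5,-0.25,1],[0,0,0,0,1.4,-0.25,1],[0,0,0,0,0,0,1],[0,0,0,0,0,0,1],[0,0,0,0,0,0,1]]'
python3 - <<'E'
from h import *
from rig import r,eyes
F={n:eyes.grab_frame(n) for n in("side","top")}
S,T=F["side"],F["top"]
def mk(f,x0,x1,y0,y1,lo):
    m=cv2.inRange(cv2.cvtColor(f["img"],cv2.COLOR_BGR2HSV),lo,(24,255,255));k=np.zeros_like(m);k[y0:y1,x0:x1]=m[y0:y1,x0:x1];return k
m=mk(S,335,395,70,120,(8,40,60))
for c in (345,348,352,355,358,361,364,366,379,380,381,382):
    v=np.flatnonzero(m[:,c])
    if len(v):print(c,v.min(),v.max(),end="; ")
p=np.argwhere(m)[:,::-1];print(p.min(0),p.max(0))
m=mk(T,420,640,165,205,(8,40,110))
for c in (428,432,440,475,495,530,625,635):
    v=np.flatnonzero(m[:,c]);print(c,len(v),v.mean() if len(v) else 0,end="; ")
cv2.imwrite("pics/s6.png",cv2.resize(S["img"][70:120,330:400],(560,400)))
print(r.sense()["tcp_rot"],r.sense()["clock"])
mid=np.array([541.5,58.5,338.]);
for t in(0,1,-1):
    a=np.radians(t);D=130*np.array([0,np.cos(a),-np.sin(a)]);print(t,proj(S,mid+D),proj(S,mid-D),proj(T,mid+D),proj(T,mid-.5*D))
E
```

```text
clock: 14.2
eef_pos: [543.3, 52.4, 349.3]
tcp_rot: [-3.141, -0.049, 1.583]
contact_force: [-0.1, -0.2, -0.9]
opening: 0.21
grasp_force: 48.8
345 98 105; 348 96 105; 352 94 103; 355 94 102; 358 93 100; 361 90 98; 364 90 97; 366 89 97; 379 85 91; 380 85 90; 381 86 89; [343  85] [381 105]
428 14 183.5; 432 14 183.5; 440 14 183.5; 475 14 182.5; 495 14 182.5; 530 14 181.5; 625 12 180.5; 635 15 179.0; [-3.14061529 -0.04940972  1.58280875] 14.3
0 [347.65145471 103.01318954] [379.83091646  89.05033951] [429.20743335 183.78233776] [589.50656457 181.10436734]
1 [347.59752811 104.21000058] [379.90332461  88.0795554 ] [428.87026005 184.29074512] [589.94887146 180.84347399]
-1 [347.7116434  101.81103688] [379.75472535  90.02108988] [429.57944902 183.26993727] [589.04945285 181.36464959]
```

View pics/s6.png

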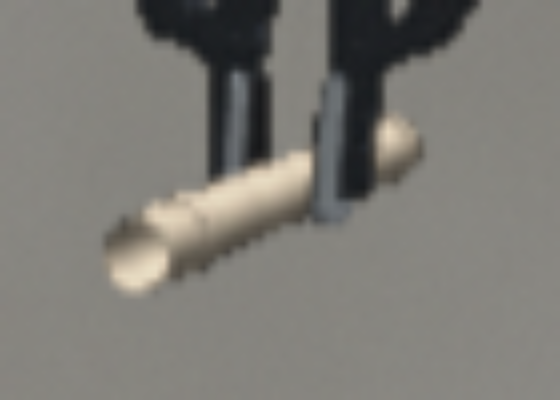

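The near end at about (347.1,102.5) and the far end at about (380,88.5) match the predicted level line to within about 0.5 px, and the top view matches too. The tube is level, about 338 mm up and still, so I'll hand in.

```bash
python3 -m inch '[[0,0,0,0,0,0,1],[0,0,0,0,0,0,1],[0,0,0,0,0,0,1]]'; python3 -c "
from rig import r;print(r.sign_off())"
```

```text
clock: 14.6
eef_pos: [543.3, 52.2, 349.4]
tcp_rot: [-3.141, -0.05, 1.583]
contact_force: [0.0, 0.3, -0.5]
opening: 0.209
grasp_force: 48.8
the job is handed in; nothing more can be done
None
```

I turned the knob to its off stop, then drew the tube out; the gripper holds it still, level and parallel to the bench edge, about 34 cm up and clear of the stand, and the job is handed in at 14.6 s.

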